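# Get the bearing out from behind the flashlight and the spray can

## Task

Get the bearing out from behind the flashlight and the spray can on the plywood board: first stand both of these upright on the rubber mat, then set the bearing flat and centred on the round seat of the steel support. After that put the flashlight and the spray can back upright on the board, each on the very spot where it stood at the start, and leave the pipe elbow where it is throughout.

Things in the scene. Friction and masses are not known exactly. Their poses are not given: they have to be found in the camera images.
- flash_center (a point): Black flashlight (about 0.2 kg) standing on its lens, round, 134 mm tall: the head is 44 mm in diameter over the lowest 46 mm, the body above it 28 mm, one of the two things in the front row on the board. The point is its centre, 67 mm above its foot; z up along it.
- can_center (a point): Aerosol spray can standing upright, round, 59 mm in diameter (red cap 57 mm, on the top 45 mm) and 197 mm tall, about 0.25 kg, the other thing in the front row on the board. The point is its centre, 98.5 mm above its foot; z up along it.
- ball_bearing_center (a point): Grey steel ball bearing lying flat in the back row on the board, behind one of the two upright things: a ring of 52 mm outer diameter and 15 mm height (its bore is closed to fingers, so take it by the outside). The point is its centre, 7.5 mm above its underside; z is its axis.
- elbow_center (a point): Grey galvanised pipe elbow, 67 x 59 x 34 mm, lying in the back row on the board beside the bearing (their centres about 110 mm apart; which is left and which right changes). It stays where it is. The point is half-way up, 17 mm above the board.
- board: Fixed plywood storage board, 180 (x) x 270 (y) x 12 mm, its top 12 mm above the bench, with a wooden rail 10 mm thick along its +x (back) edge that stands 26 mm above the board's top. Origin: centre of its underside; x points to the back, y along the rows, z up. The front row stands about 48 mm in front of the middle, the back row about 10 mm behind it; the places within each row are about 110 mm apart.
- mat: Fixed black rubber mat lying on the bench, the side area: 180 (x) x 120 (y) x 3 mm. Origin: centre of its underside; x along its long side, z up. It and the steel support may have changed places.
- support: Fixed steel bearing support: square dark foot 95 x 95 x 12 mm with a round light seat of 76 mm diameter on it, 25 mm high in all. Origin: centre of its underside; z up.
- support_top (a point): Centre of the flat top of the support's round seat, 25 mm above the bench; z up.
Not all that is in view belongs to the job. What is shaped like the part that bears flash_center but orange or purple is not meant.

How it is judged:
By the outcome, as a careful person would: the job done as asked, in the order asked, and still so for the second after the job is handed in, with the robot touching nothing.
It also fails if it takes over 128 s, if anything falls off the work surface, if the arm or the gripper's body presses on something with over 40 N, if the wrist force passes 120 N, or if a joint passes its speed limit or range.

## Robot

A 6-joint arm with a two-finger parallel gripper is mounted at the origin on a cart in front of the work surface, level with it; the furniture and walls round the work are solid. World frame = base frame: x ahead of the robot, y to its left, z up, the work surface at z = 0. Lengths are in m, angles in rad, forces in N, time in s.
With the tool pointing down it reaches from about 0.35 to 0.8 m from the base axis. Payload 7.3 kg.
Tool frame: the origin (TCP) lies at the very end of the fingers, on their centre line; the grasp point (between the pads) lies 19 mm behind it; z points along the fingers, y is the line along which they close (so a half turn about z gives the same grasp; the last joint's range is limited). The gripper opens to 85 mm and grips with 20 to 120 N. Pads are 22 mm wide; open, the fingers measure 114 mm over their backs; the gripper's body (76 mm by 85 mm) begins 54 mm behind the grasp point. The pads swing forward as they close: fully open they stand 13 mm farther back than shut.
Start: joints at [1.104, 0.342, 1.524, -0, 1.275, -0.146], TCP at [0.166, 0.498, 0.231] pointing down, gripper open.
Joint ranges: [-2.53, 2.53], [-0.77, 2.02], [0.04, 2.7], [-1, 4.14], [0.28, 2.66], [-3.11, 3.11]. Speed limits (rad/s): [2.57, 2.57, 3.14, 3.14, 3.14, 3.14].

## Interface

Orientations are given as a 3x3 rotation matrix whose columns are the frame's x, y, z axes.
In Python, from plant import ctrl, read_camera, calibration, workorder, find_in gives the robot as it stands. The module is installed in compiled form; this text tells all that it offers.
- The arm moves only by the shell command python3 -m handwheel 'ROWS'. ROWS is a JSON object of lists of equal length, an entry for each row: "xyz": the shift along the world's x, y, z in cm, a list of three; "twist": the turn about the world's z in rad; "gripper": the opening, from 0 (shut) to 1 (fully open). A call has 1 to 5 rows; each row shifts and turns the commanded pose from where the row before left it; what a row does not reach is not made up. A row lasts 1/12 s, in which the tool goes at most 41.7 mm and 7.16 degrees, less where a joint would pass 70% of its speed; a pose out of reach is approached as far as the arm can. A call with a gripper value outside its range is refused whole. The fingers move at their own pace and stop on an object; the grip force is fixed at half the most. Time passes only in rows, so rows that do not move let the fingers close. It gives the time, the measured TCP pose, the force, the opening and the grip force at its end, in the units of the state.
- ctrl.read_state(): the state, without advancing time (a new reading comes with each control period).
- read_camera(name): name is "side" or "top" or "wrist"; returns (picture, depth): 420x560x3 uint8, blue, green, red; 420x560 float32, m along the optical axis (not along the pixel's ray), 0 where there is no reading.
- calibration(name): a dict with "intrinsics" (3x3 intrinsics, pixels), "dist" ([k1, k2, p1, p2, k3] as OpenCV has them; the pictures are not rectified), "rvec" (rotation vector, rad) and "tvec" (3), from world to camera coordinates, as OpenCV has them. Camera axes: x right, y down, z forward; pixel columns grow to the right and rows downward; lengths in m; the calibration is good to about 2 mm. A picture is of the moment at which its call begins: read the wrist's pose just before it. calibration takes no time and is no camera call; for the wrist camera it gives the pose at the moment of the call.
- workorder.hand_in(): hands the job in; it is judged then, once.
Trained networks look in the newest picture that a camera, given by its name, has taken for a name from the list of things; names that differ only in an ending like _2 or _b are one class to them, and where a whole thing is asked for, a point or a joint stands for the part that bears it (a point fixed in the world has none). Each returns a list of dicts, best first, with "p" (0 to 1); they miss things now and then, are a little off and sometimes report something else, mostly with a low value. They report only what shows in the picture. A call takes as long as a camera call. They do not tell look-alikes from the thing itself.
- find_in(camera, query): "extent" ([left, top, width, height] in pixels, round what is visible of it).
The state is a dict: "time": time; "joint_pos": joint angles; "qd": joint speeds; "joint_torque": joint torques, N m; "eef_pos": TCP position; "tool_rot": TCP orientation; "ft_force": force on the tool from outside, world axes, zero at the start; "moment": the same for the moment, N m; "width": finger opening in m; "grip_force": force on a finger pad.
Only numpy, scipy, OpenCV 4.12 (cv2) and the standard library are available. Lean on these libraries where they do the work, as an engineer would, in place of code of your own. Each camera call takes 0.05 s, during which the arm holds its last target. There are 200 camera calls.

## Working session

There is one attempt and no reset: what is moved stays moved. The work goes in short steps, Python scripts to look and compute and a shell command to move; the robot and the scene stay as the last step left them, time stands still between calls to the robot, and variables do not carry over. Pictures are saved under pics/ and viewed, at most 14 in all, crops included, and the job is handed in when it is done.

```bash
mkdir -p pics
python3 - <<'E'
from plant import ctrl, read_camera, calibration, find_in
import cv2
s=ctrl.read_state(); print(s['time'],s['eef_pos'],s['tool_rot'],s['width'])
for c in ("top","side"):
    im,d=read_camera(c); cv2.imwrite(f"pics/{c}0.png",im)
    for q in ("flash_center","can_center","ball_bearing_center","elbow_center","board","mat","support"):
        print(c,q,[(x['extent'],round(x['p'],2)) for x in find_in(c,q)][:4])
E
```

```text
0.0 [0.16534271 0.49787195 0.23064384] [[-9.48986895e-01  3.15314810e-01 -6.66837778e-04]
 [ 3.15315446e-01  9.48985959e-01 -1.34852653e-03]
 [ 2.07609302e-04 -1.48999826e-03 -9.99998868e-01]] 0.08520781000478023
top flash_center [([326.5, 172.1, 13.0, 30.0], 0.62), ([284.0, 205.8, 12.4, 31.2], 0.52)]
top can_center [([251.3, 187.6, 17.6, 45.5], 0.58)]
top ball_bearing_center [([283.6, 204.1, 12.8, 33.4], 0.17)]
top elbow_center [([285.4, 210.7, 17.6, 11.7], 0.5)]
top board [([236.5, 189.5, 81.1, 58.4], 0.91)]
top mat [([337.7, 225.3, 40.0, 49.4], 0.92)]
top support [([387.3, 228.9, 30.5, 25.2], 0.88)]
side flash_center [([262.2, 199.6, 21.4, 46.0], 0.93), ([337.1, 236.1, 24.7, 44.1], 0.89), ([208.1, 110.0, 12.7, 21.6], 0.64)]
side can_center [([258.5, 150.0, 23.4, 70.5], 0.82)]
side ball_bearing_center [([282.3, 198.9, 21.5, 16.3], 0.55)]
side elbow_center [([281.9, 224.9, 29.4, 17.6], 0.89)]
side board [([263.4, 201.0, 18.8, 42.4], 0.61), ([284.2, 197.9, 19.5, 16.3], 0.36)]
side mat [([234.3, 289.5, 77.7, 51.9], 0.61)]
side support [([273.1, 353.0, 51.1, 44.4], 0.6)]
```

Run:
```python
import cv2,numpy as np
t=cv2.imread("pics/top0.png");s=cv2.imread("pics/side0.png")
a=cv2.resize(t[140:300,215:435],None,fx=3.6,fy=3.6,interpolation=2)[:590]
cv2.imwrite("pics/tc.png",a)
b=cv2.resize(s[100:410,170:430],None,fx=1.9,fy=1.9,interpolation=2)
cv2.imwrite("pics/sc.png",b); print(a.shape,b.shape)
```

```text
(576, 792, 3) (589, 494, 3)
```

View pics/tc.png

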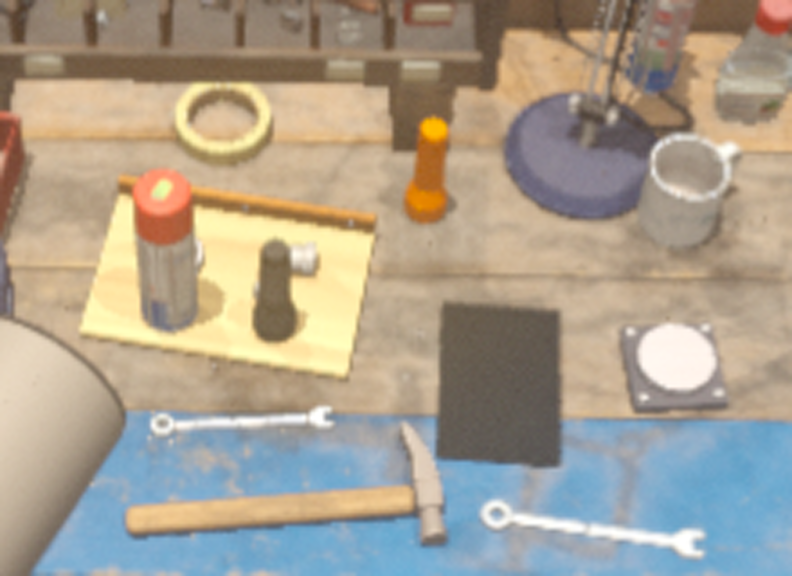

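View pics/sc.png

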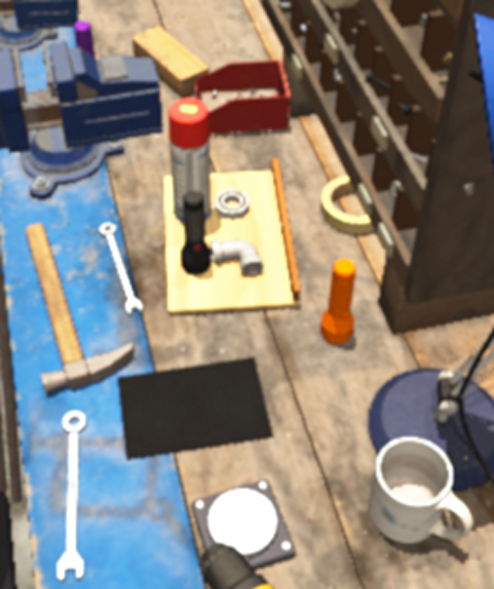

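The top crop shows the can at (261,210), the black flashlight at (290,220), its look-alike the orange flashlight at (333,187), the mat at (354,246) and the support at (402,242). In the side crop the purple one is at about (214,115), the bearing at (292,207) behind the can, and the elbow at (294,234) behind the flashlight. I choose the black flashlight standing on the board.

```bash
cat > h.py <<'E'
import numpy as np, cv2
from plant import ctrl, read_camera, calibration, find_in
def cam(name):
    k=calibration(name); im,d=read_camera(name)
    return im,cloud(d,k),k
def cloud(d,k):
    h,w=d.shape; u,v=np.meshgrid(np.arange(w),np.arange(h))
    p=cv2.undistortPoints(np.stack([u,v],-1).reshape(-1,1,2).astype(float),k["intrinsics"],np.array(k["dist"])).reshape(h,w,2)
    P=np.dstack([p*d[...,None],d]); R=cv2.Rodrigues(np.array(k["rvec"],float))[0]
    W=(P-np.array(k["tvec"]).ravel())@R; W[d<=0]=np.nan
    return W
def plane(name_k,uv,z):
    k=name_k;p=cv2.undistortPoints(np.array(uv,float).reshape(-1,1,2),k["intrinsics"],np.array(k["dist"])).reshape(-1,2)
    R=cv2.Rodrigues(np.array(k["rvec"],float))[0]; t=np.array(k["tvec"]).ravel()
    d=np.c_[p,np.ones(len(p))]@R; c=-t@R
    return c+d*((z-c[2])/d[:,2])[:,None]
def circ(P,r):
    from scipy.optimize import least_squares
    c0=np.median(P,0)
    return least_squares(lambda c:np.hypot(*(P-c).T)-r,c0,loss="soft_l1",f_scale=.002).x
E
python3 - <<'E'
from h import *
B=dict(board=None)
for c in ("top","side"):
    im,W,k=cam(c)
    R=cv2.Rodrigues(np.array(k["rvec"],float))[0]; print(c,"campos",(-np.array(k["tvec"]).ravel()@R).round(3))
    hsv=cv2.cvtColor(im,cv2.COLOR_BGR2HSV).astype(int); z=W[...,2]
    e={"top":dict(can=(245,180,28,55),fl=(278,200,20,40),mat=(330,220,48,60),sup=(380,222,45,38),board=(230,185,92,70)),
       "side":dict(can=(255,145,28,80),fl=(258,196,26,54),mat=(228,283,90,62),sup=(265,345,65,60),board=(250,180,85,90),bear=(280,195,26,22),elb=(280,222,33,24))}[c]
    for n,(x,y,w,h) in e.items():
        sl=np.s_[y:y+h,x:x+w]; P=W[sl].reshape(-1,3); hs=hsv[sl].reshape(-1,3); im_=im[sl].reshape(-1,3)
        if n in("can",): m=(P[:,2]>.03)
        elif n=="fl": m=(P[:,2]>.03)&(hs[:,2]<90)
        elif n=="mat": m=(hs[:,2]<75)
        elif n=="sup": m=P[:,2]>.018
        elif n=="board": m=(hs[:,0]>15)&(hs[:,0]<35)&(hs[:,1]>60)&(hs[:,2]>150)&(abs(P[:,2]-.012)<.01)
        else: m=P[:,2]>.018
        Q=P[m]; 
        if len(Q)<5: print(n,len(Q)); continue
        print(n,len(Q),"med",np.nanmedian(Q,0).round(3),"min",np.nanpercentile(Q,2,0).round(3),"max",np.nanpercentile(Q,98,0).round(3))
        if n in("mat","board"): print("  rect",cv2.minAreaRect(Q[:,:2].astype(np.float32)))
E
```

```text
top campos [-0.473  0.029  1.588]
can 699 med [0.548 0.133 0.147] min [0.538 0.107 0.033] max [0.706 0.176 0.214]
fl 0
mat 0
sup 342 med [ 0.513 -0.362  0.026] min [ 0.476 -0.4    0.019] max [ 0.55  -0.325  0.034]
board 2930 med [0.595 0.065 0.011] min [ 0.472 -0.069  0.002] max [0.754 0.247 0.02 ]
  rect ((0.6107286214828491, 0.08885730057954788), (0.3029733896255493, 0.34689873456954956), 1.1491507291793823)
side campos [ 0.383 -0.835  0.997]
can 1412 med [0.56  0.113 0.141] min [0.539 0.018 0.039] max [0.596 0.286 0.211]
fl 393 med [0.548 0.02  0.082] min [0.533 0.01  0.032] max [0.565 0.046 0.145]
mat 3123 med [ 0.495 -0.194  0.002] min [ 0.412 -0.248 -0.002] max [ 0.581 -0.134  0.006]
  rect ((0.5034704804420471, -0.18540015816688538), (0.1423482745885849, 0.1735130101442337), 79.98834991455078)
sup 1362 med [ 0.503 -0.378  0.025] min [ 0.45  -0.502  0.02 ] max [ 0.548 -0.331  0.21 ]
board 2170 med [0.618 0.033 0.012] min [ 0.51  -0.072  0.002] max [0.751 0.238 0.017]
  rect ((0.6209985017776489, 0.09323467314243317), (0.34776726365089417, 0.2563500702381134), 75.99971771240234)
bear 227 med [0.626 0.125 0.026] min [0.591 0.105 0.019] max [0.653 0.154 0.069]
elb 323 med [0.61  0.023 0.037] min [ 0.569 -0.009  0.019] max [0.637 0.044 0.045]
```

```bash
for i in 1 2 3; do echo; done; python3 -m handwheel '{"xyz":[[2.2,-2.8,0.8],[2.2,-2.8,0.8],[2.2,-2.8,0.8],[2.2,-2.8,0.8],[2.2,-2.8,0.8]],"twist":[0,0,0,0,0],"gripper":[1,1,1,1,1]}'
python3 -m handwheel '{"xyz":[[2.2,-2.8,0.8],[2.2,-2.8,0.8],[2.2,-2.8,0.8],[2.2,-2.8,0.8],[2.2,-2.8,0.8]],"twist":[0,0,0,0,0],"gripper":[1,1,1,1,1]}'
python3 -m handwheel '{"xyz":[[2.2,-2.8,0.8],[2.2,-2.8,0.8],[2.2,-2.8,0.8],[2.2,-2.8,0.8],[0,0,0]],"twist":[0,0,0,0,0],"gripper":[1,1,1,1,1]}'
python3 - <<'E'
from h import *
im,W,k=cam("wrist"); cv2.imwrite("pics/w1.png",im)
s=ctrl.read_state();print(s['time'],s['eef_pos'],s['tool_rot'],s['ft_force'])
for q in ("flash_center","can_center","ball_bearing_center","elbow_center","board"): print(q,[(x['extent'],round(x['p'],2)) for x in find_in("wrist",q)][:3])
R=cv2.Rodrigues(np.array(k["rvec"],float))[0]; print("campos",(-np.array(k["tvec"]).ravel()@R).round(3),R.round(2))
E
```

```text
time: 1.32
eef_pos: [0.2761, 0.3569, 0.2718]
tool_rot: [[-0.949, 0.315, 0.0], [0.315, 0.949, 0.0], [-0.0, 0.0, -1.0]]
ft_force: [0.7, -0.2, 0.4]
width: 0.0852
grip_force: 0.0
time: 1.73
eef_pos: [0.3862, 0.2167, 0.312]
tool_rot: [[-0.949, 0.315, 0.001], [0.315, 0.949, 0.0], [-0.0, 0.001, -1.0]]
ft_force: [1.1, 0.4, 0.3]
width: 0.0856
grip_force: 0.0
time: 2.15
eef_pos: [0.477, 0.1018, 0.3441]
tool_rot: [[-0.947, 0.32, 0.003], [0.32, 0.947, -0.002], [-0.004, -0.001, -1.0]]
ft_force: [-1.2, -0.1, -0.0]
width: 0.0853
grip_force: 0.0
2.2 [0.47521734 0.10390137 0.34343837] [[-9.47545328e-01  3.19620123e-01  9.09770074e-04]
 [ 3.19619990e-01  9.47545765e-01 -2.91841550e-04]
 [-9.55327213e-04  1.42476038e-05 -9.99999544e-01]] [-0.92565321  0.50894557 -0.74783127]
flash_center [([233.9, 200.4, 36.5, 71.0], 0.93), ([178.7, 315.5, 37.0, 77.9], 0.79), ([307.8, 183.7, 76.0, 115.6], 0.48)]
can_center [([309.4, 183.1, 72.5, 116.2], 0.74)]
ball_bearing_center []
elbow_center [([243.4, 227.4, 41.1, 55.9], 0.72), ([1.4, 233.2, 53.1, 70.0], 0.67), ([233.2, 200.7, 39.8, 69.0], 0.64)]
board [([196.0, 164.7, 200.0, 146.4], 0.56)]
campos [0.401 0.127 0.486] [[ 0.32  0.95 -0.  ]
 [ 0.9  -0.3   0.31]
 [ 0.3  -0.1  -0.95]]
```

View pics/w1.png

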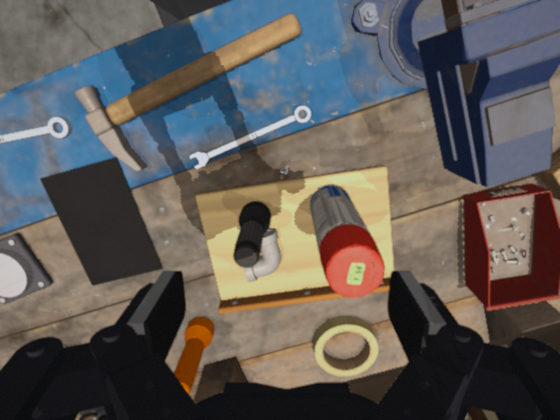

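The wrist view shows the can with its red cap at (355,270), the black flashlight at (252,235), the elbow at (265,258), the mat at (100,220) and the orange decoy at (195,350).

```bash
cat >> h.py <<'E'
def disc(W,x0,y0,r,zlo,zhi):
    m=(np.hypot(W[...,0]-x0,W[...,1]-y0)<r)&(W[...,2]>zlo)&(W[...,2]<zhi); Q=W[m]
    if len(Q)<10: return len(Q),None
    c,R=cv2.minEnclosingCircle(Q[:,:2].astype(np.float32)); return len(Q),np.median(Q,0).round(4),np.round(c,4),round(R,4)
E
python3 - <<'E'
from h import *
for c in ("wrist","side","top"):
    im,W,k=cam(c); hsv=cv2.cvtColor(im,cv2.COLOR_BGR2HSV).astype(int)
    print(c,"cap top",disc(W,.56,.13,.06,.204,.215),"flash top",disc(W,.555,.025,.05,.137,.152))
    for n,r,z0,z1,x,y in(("can",.0295,.05,.15,.56,.13),("flbody",.014,.07,.13,.555,.025),("flhead",.022,.018,.05,.553,.02)):
        m=(np.hypot(W[...,0]-x,W[...,1]-y)<.05)&(W[...,2]>z0)&(W[...,2]<z1)
        if n!='can': m&=hsv[...,2]<80
        Q=W[m]
        if len(Q)>15: print(n,len(Q),circ(Q[:,:2],r).round(4))
    m=(hsv[...,0]>12)&(hsv[...,0]<32)&(hsv[...,1]>50)&(hsv[...,2]>130)&(abs(W[...,2]-.012)<.007)&(abs(W[...,0]-.6)<.15)&(abs(W[...,1]-.09)<.2)
    m=cv2.morphologyEx(m.astype(np.uint8),cv2.MORPH_OPEN,np.ones((5,5)))
    n,l,st,_=cv2.connectedComponentsWithStats(m); i=1+st[1:,4].argmax(); print("board",st[i],cv2.minAreaRect(W[l==i][:,:2].astype(np.float32)))
    print("support",disc(W,.513,-.362,.06,.021,.03))
    m=(hsv[...,2]<70)&(W[...,2]<.012)&(abs(W[...,0]-.5)<.12)&(abs(W[...,1]+.19)<.1)
    Q=W[cv2.morphologyEx(m.astype(np.uint8),cv2.MORPH_OPEN,np.ones((5,5)))>0]
    if len(Q)>20: print("mat",len(Q),cv2.minAreaRect(Q[:,:2].astype(np.float32)))
    print("bearing",disc(W,.627,.125,.045,.0195,.031),"elbow",disc(W,.61,.023,.06,.019,.05))
E
```

```text
wrist cap top (2456, array([0.5648, 0.1354, 0.2082]), array([0.5673, 0.1357]), 0.0272) flash top (524, array([0.5472, 0.0327, 0.145 ]), array([0.5496, 0.0314]), 0.0144)
can 1386 [0.5689 0.1358]
flbody 476 [0.5287 0.0449]
flhead 396 [0.5513 0.0306]
board [ 193  181  135  123 8980] ((0.5957109928131104, 0.03859233111143112), (0.19096335768699646, 0.17257019877433777), 80.17724609375)
support (816, array([ 0.524 , -0.3455,  0.024 ]), array([ 0.5168, -0.3595]), 0.0377)
mat 8745 ((0.4959316551685333, -0.19016005098819733), (0.12034935504198074, 0.17811690270900726), 86.03858184814453)
bearing (0, None) elbow (973, array([0.6115, 0.0318, 0.0372]), array([0.5961, 0.0212]), 0.0487)
side cap top (226, array([0.5682, 0.1312, 0.2089]), array([0.5674, 0.1346]), 0.028) flash top (82, array([0.5508, 0.0269, 0.1458]), array([0.5499, 0.0303]), 0.0149)
can 473 [0.5695 0.1379]
flbody 160 [0.5514 0.0319]
flhead 134 [0.5515 0.0338]
board [258 218  27  46 635] ((0.5411571860313416, 0.03232206404209137), (0.16649052500724792, 0.06491605192422867), 82.49928283691406)
support (857, array([ 0.5164, -0.3648,  0.0238]), array([ 0.5156, -0.3641]), 0.0382)
mat 2993 ((0.49718376994132996, -0.19049569964408875), (0.12022678554058075, 0.17502878606319427), 85.47089385986328)
bearing (207, array([0.6268, 0.1259, 0.0263]), array([0.6179, 0.1293]), 0.0378) elbow (365, array([0.6039, 0.0211, 0.0368]), array([0.6032, 0.0356]), 0.058)
top cap top (0, None) flash top (0, None)
board [304 215  12   8  71] ((0.6017483472824097, -0.03643500432372093), (0.04035983979701996, 0.034927062690258026), 89.45223999023438)
support (254, array([ 0.5116, -0.364 ,  0.0254]), array([ 0.5085, -0.3537]), 0.0499)
bearing (0, None) elbow (14, array([ 0.631 , -0.0163,  0.0207]), array([ 0.6347, -0.0232]), 0.0208)
```

```bash
python3 -m handwheel '{"xyz":[[3.1,1.1,0],[3.1,1.1,0],[3.1,1,0],[0,0,-2],[0,0,-3]],"twist":[0,0,0,0,0],"gripper":[1,1,1,1,1]}'
python3 -m handwheel '{"xyz":[[0,0,-3],[0,0,-1],[0,0,0],[0,0,0],[0,0,0]],"twist":[0,0,0,0,0],"gripper":[1,1,1,1,1]}'
python3 - <<'E'
from h import *
im,W,k=cam("wrist"); cv2.imwrite("pics/w2.png",im)
s=ctrl.read_state();print(s['eef_pos'])
print(disc(W,.568,.136,.06,.2,.215),disc(W,.55,.03,.05,.137,.152))
E
```

```text
time: 3.02
eef_pos: [0.569, 0.1395, 0.2944]
tool_rot: [[-0.949, 0.314, 0.006], [0.314, 0.949, 0.001], [-0.005, 0.003, -1.0]]
ft_force: [-0.0, 0.1, -1.0]
width: 0.0851
grip_force: 0.0
time: 3.43
eef_pos: [0.5674, 0.1385, 0.2556]
tool_rot: [[-0.949, 0.315, 0.004], [0.315, 0.949, 0.0], [-0.003, 0.002, -1.0]]
ft_force: [-0.1, -0.2, 0.3]
width: 0.0856
grip_force: 0.0
[0.56742879 0.1384532  0.25569208]
(6168, array([0.5646, 0.1365, 0.2082]), array([0.5678, 0.1354]), 0.0273) (1026, array([0.5484, 0.0338, 0.1451]), array([0.5498, 0.0317]), 0.0142)
```

View pics/w2.png

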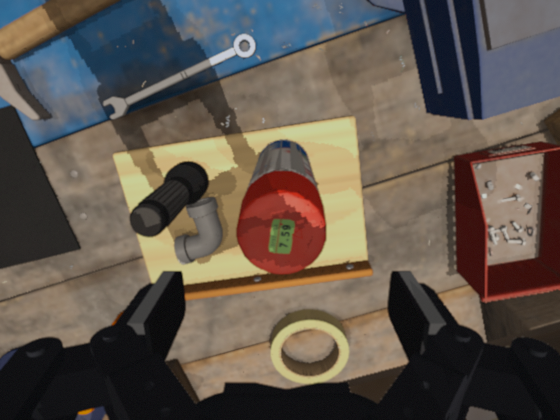

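The view shows the can's cap at (282,222), midway between the fingers, and the flashlight at (170,195). I'll shift 3 mm, go down and close.

```bash
python3 -m handwheel '{"xyz":[[0,-0.3,-2],[0,0,-3],[0,0,-3],[0,0,-1.2],[0,0,0]],"twist":[0,0,0,0,0],"gripper":[1,1,1,1,1]}'
python3 -m handwheel '{"xyz":[[0,0,0],[0,0,0],[0,0,0],[0,0,0],[0,0,0]],"twist":[0,0,0,0,0],"gripper":[1,1,0,0,0]}'
python3 -m handwheel '{"xyz":[[0,0,0],[0,0,0],[0,0,0],[0,0,0],[0,0,0]],"twist":[0,0,0,0,0],"gripper":[0,0,0,0,0]}'
```

```text
time: 3.9
eef_pos: [0.5655, 0.1351, 0.1596]
tool_rot: [[-0.949, 0.315, -0.004], [0.315, 0.949, -0.0], [0.003, -0.001, -1.0]]
ft_force: [-0.8, 0.3, -0.1]
width: 0.0857
grip_force: 0.0
time: 4.32
eef_pos: [0.5674, 0.1354, 0.163]
tool_rot: [[-0.949, 0.315, 0.003], [0.315, 0.949, 0.0], [-0.003, 0.001, -1.0]]
ft_force: [0.7, -1.1, -1.6]
width: 0.0557
grip_force: 63.6
time: 4.73
eef_pos: [0.5675, 0.1354, 0.163]
tool_rot: [[-0.949, 0.315, 0.003], [0.315, 0.949, 0.0], [-0.003, 0.001, -1.0]]
ft_force: [0.1, 0.5, 6.3]
width: 0.0554
grip_force: 63.7
```

```bash
python3 -m handwheel '{"xyz":[[0,0,1],[0,0,2.5],[0,0,3.2],[0,0,3.2],[0,0,3.2]],"twist":[0,0,0,0,0],"gripper":[0,0,0,0,0]}'
python3 -m handwheel '{"xyz":[[0,0,2.9],[0,-1.5,0],[-0.3,-2.5,0],[-0.3,-3,0],[-0.3,-3.2,0]],"twist":[0,0,0,0,0],"gripper":[0,0,0,0,0]}'
python3 -m handwheel '{"xyz":[[-0.3,-3.2,0],[-0.3,-3.2,0],[-0.3,-3.2,0],[-0.3,-3.2,0],[-0.3,-3.2,0]],"twist":[0,0,0,0,0],"gripper":[0,0,0,0,0]}'
python3 -m handwheel '{"xyz":[[0,-3,0],[0,-2,0],[0,-1.3,0],[0,0,0],[0,0,0]],"twist":[0,0,0,0,0],"gripper":[0,0,0,0,0]}'
```

```text
time: 5.15
eef_pos: [0.5659, 0.1352, 0.2941]
tool_rot: [[-0.949, 0.315, -0.001], [0.315, 0.949, -0.0], [0.001, -0.0, -1.0]]
ft_force: [0.9, -1.1, -1.4]
width: 0.0556
grip_force: 64.0
time: 5.57
eef_pos: [0.5569, 0.0329, 0.3218]
tool_rot: [[-0.95, 0.314, -0.0], [0.314, 0.95, 0.0], [0.0, 0.0, -1.0]]
ft_force: [0.5, -0.5, -2.6]
width: 0.0555
grip_force: 64.2
time: 5.98
eef_pos: [0.5418, -0.1281, 0.3218]
tool_rot: [[-0.949, 0.315, -0.0], [0.315, 0.949, 0.0], [0.0, 0.0, -1.0]]
ft_force: [1.2, -0.3, -1.3]
width: 0.0554
grip_force: 64.2
time: 6.4
eef_pos: [0.5424, -0.1896, 0.3213]
tool_rot: [[-0.949, 0.316, -0.0], [0.316, 0.949, 0.001], [0.001, 0.001, -1.0]]
ft_force: [-0.2, 0.7, -1.8]
width: 0.0558
grip_force: 64.2
```

```bash
python3 -m handwheel '{"xyz":[[0,0,-2],[0,0,-3],[0,0,-3.5],[0,0,-3],[0,0,-2.5]],"twist":[0,0,0,0,0],"gripper":[0,0,0,0,0]}'
python3 -m handwheel '{"xyz":[[0,0,-1],[0,0,-0.8],[0,0,-0.4],[0,0,-0.3],[0,0,0]],"twist":[0,0,0,0,0],"gripper":[0,0,0,0,0]}'
```

```text
time: 6.82
eef_pos: [0.542, -0.1874, 0.1794]
tool_rot: [[-0.95, 0.313, -0.002], [0.313, 0.95, 0.002], [0.002, 0.001, -1.0]]
ft_force: [0.2, 0.1, -1.5]
width: 0.0558
grip_force: 64.2
time: 7.23
eef_pos: [0.5431, -0.1897, 0.1571]
tool_rot: [[-0.949, 0.315, 0.001], [0.315, 0.949, -0.001], [-0.002, -0.0, -1.0]]
ft_force: [0.3, -0.2, -1.5]
width: 0.0556
grip_force: 64.2
```

```bash
python3 -m handwheel '{"xyz":[[0,0,-0.1],[0,0,-0.1],[0,0,-0.1],[0,0,0],[0,0,0]],"twist":[0,0,0,0,0],"gripper":[0,0,0,0,0]}'
```

```text
time: 7.65
eef_pos: [0.5428, -0.1899, 0.1539]
tool_rot: [[-0.949, 0.315, 0.001], [0.315, 0.949, -0.0], [-0.001, -0.0, -1.0]]
ft_force: [0.0, 0.4, 1.3]
width: 0.0555
grip_force: 64.6
```

```bash
python3 -m handwheel '{"xyz":[[0,0,0],[0,0,0],[0,0,0],[0,0,0],[0,0,0]],"twist":[0,0,0,0,0],"gripper":[1,1,1,1,1]}'
python3 -m handwheel '{"xyz":[[0,0,1],[0,0,2],[0,0,3],[0,0,3],[0,1.5,1.5]],"twist":[0,0,0,0,0],"gripper":[1,1,1,1,1]}'
python3 -m handwheel '{"xyz":[[0.1,2.5,0],[0.1,3.5,0],[0.1,3.5,0],[0.1,3.5,-2],[0.2,3.5,-3]],"twist":[0,0,0,0,0],"gripper":[1,1,1,1,1]}'
python3 -m handwheel '{"xyz":[[0.1,2.5,-1],[0,1.1,-0.5],[0,0,0],[0,0,0],[0,0,0]],"twist":[0,0,0,0,0],"gripper":[1,1,1,1,1]}'
python3 - <<'E'
from h import *
im,W,k=cam("wrist"); cv2.imwrite("pics/w3.png",im)
s=ctrl.read_state();print(s['eef_pos'],s['time'])
print("flash",disc(W,.55,.03,.05,.137,.152))
print("bearing",disc(W,.627,.125,.06,.0195,.031),"can",disc(W,.543,-.19,.05,.19,.21))
print("elbow",disc(W,.61,.03,.06,.03,.05))
E
```

```text
time: 8.07
eef_pos: [0.5425, -0.1898, 0.1533]
tool_rot: [[-0.949, 0.315, 0.0], [0.315, 0.949, 0.0], [0.0, 0.0, -1.0]]
ft_force: [-0.0, -0.4, 0.0]
width: 0.0854
grip_force: 0.0
time: 8.48
eef_pos: [0.5435, -0.177, 0.2628]
tool_rot: [[-0.948, 0.317, 0.005], [0.317, 0.948, -0.003], [-0.006, -0.002, -1.0]]
ft_force: [0.4, -0.9, 0.6]
width: 0.0852
grip_force: 0.0
time: 8.9
eef_pos: [0.5497, -0.0115, 0.2141]
tool_rot: [[-0.949, 0.315, 0.007], [0.315, 0.949, -0.001], [-0.007, 0.001, -1.0]]
ft_force: [0.8, -0.9, -1.4]
width: 0.0857
grip_force: 0.0
time: 9.32
eef_pos: [0.5501, 0.0215, 0.1975]
tool_rot: [[-0.949, 0.316, 0.002], [0.316, 0.949, -0.001], [-0.002, 0.0, -1.0]]
ft_force: [-0.6, -1.1, -0.3]
width: 0.0852
grip_force: 0.0
[0.55007483 0.02134031 0.19742579] 9.3667
flash (1691, array([0.5475, 0.0316, 0.1452]), array([0.5494, 0.0309]), 0.0142)
bearing (1939, array([0.6258, 0.1296, 0.0258]), array([0.627, 0.13 ]), 0.0269) can (0, None)
elbow (1531, array([0.6163, 0.0188, 0.0372]), array([0.5957, 0.0218]), 0.0508)
```

View pics/w3.png

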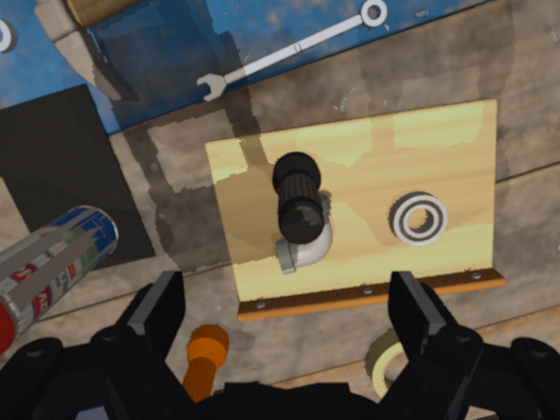

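The view shows the can standing upright on the mat at left, the flashlight top at (300,218), the bearing at (418,218) and the elbow at (308,245). Now I'll grasp the flashlight.

```bash
python3 -m handwheel '{"xyz":[[0,1,0],[0,0,-2],[0,0,-3],[0,0,-3],[0,0,-2]],"twist":[0,0,0,0,0],"gripper":[1,1,1,1,1]}'
python3 -m handwheel '{"xyz":[[0,0,0],[0,0,0],[0,0,0],[0,0,0],[0,0,0]],"twist":[0,0,0,0,0],"gripper":[1,1,0.2,0.2,0.2]}'
python3 -m handwheel '{"xyz":[[0,0,0],[0,0,0],[0,0,0],[0,0,0],[0,0,0]],"twist":[0,0,0,0,0],"gripper":[0,0,0,0,0]}'
```

```text
time: 9.78
eef_pos: [0.5486, 0.0326, 0.0944]
tool_rot: [[-0.949, 0.317, -0.001], [0.317, 0.949, 0.0], [0.001, -0.0, -1.0]]
ft_force: [-0.1, 0.4, -0.2]
width: 0.0851
grip_force: 0.0
time: 10.2
eef_pos: [0.5504, 0.0327, 0.0979]
tool_rot: [[-0.949, 0.316, 0.003], [0.316, 0.949, -0.0], [-0.003, 0.001, -1.0]]
ft_force: [-0.2, -0.2, -0.7]
width: 0.0515
grip_force: 0.0
time: 10.62
eef_pos: [0.5498, 0.0326, 0.0972]
tool_rot: [[-0.949, 0.315, 0.002], [0.315, 0.949, -0.0], [-0.002, 0.0, -1.0]]
ft_force: [-0.4, -1.2, 6.1]
width: 0.027
grip_force: 58.7
```

```bash
python3 -m handwheel '{"xyz":[[0,0,1],[0,0,2],[0,0,3],[-1,-1,2],[-2.5,-2.2,0]],"twist":[0,0,0,0,0],"gripper":[0,0,0,0,0]}'
python3 -m handwheel '{"xyz":[[-2.5,-2.5,0],[-2.2,-2.5,0],[-1.3,-2.5,0],[-0.9,-3,0],[0,-3,0]],"twist":[0,0,0,0,0],"gripper":[0,0,0,0,0]}'
python3 -m handwheel '{"xyz":[[0,-3,0],[0,-1.8,0],[0,-0.8,0],[0,0,0],[0,0,-2]],"twist":[0,0,0,0,0],"gripper":[0,0,0,0,0]}'
python3 -m handwheel '{"xyz":[[0,0,-3],[0,0,-2],[0,0,-1],[0,0,-0.5],[0,0,0]],"twist":[0,0,0,0,0],"gripper":[0,0,0,0,0]}'
```

```text
time: 11.03
eef_pos: [0.5183, 0.0017, 0.1808]
tool_rot: [[-0.95, 0.313, 0.01], [0.313, 0.95, -0.0], [-0.01, 0.003, -1.0]]
ft_force: [-0.4, -2.4, -1.6]
width: 0.0269
grip_force: 59.3
time: 11.45
eef_pos: [0.4432, -0.1345, 0.1767]
tool_rot: [[-0.949, 0.315, -0.001], [0.315, 0.949, 0.001], [0.001, 0.0, -1.0]]
ft_force: [0.2, 0.1, -2.5]
width: 0.0268
grip_force: 59.3
time: 11.87
eef_pos: [0.4471, -0.1908, 0.1589]
tool_rot: [[-0.949, 0.316, 0.006], [0.316, 0.949, -0.003], [-0.006, -0.001, -1.0]]
ft_force: [1.1, -0.3, -2.0]
width: 0.0267
grip_force: 59.2
time: 12.28
eef_pos: [0.4449, -0.1886, 0.0904]
tool_rot: [[-0.949, 0.314, -0.002], [0.314, 0.949, 0.002], [0.002, 0.001, -1.0]]
ft_force: [-0.4, 0.4, -1.5]
width: 0.0263
grip_force: 59.2
```

```bash
python3 -m handwheel '{"xyz":[[0,0,-0.1],[0,0,-0.1],[0,0,-0.1],[0,0,0],[0,0,0]],"twist":[0,0,0,0,0],"gripper":[0,0,0,0,0]}'
```

```text
time: 12.7
eef_pos: [0.4455, -0.1902, 0.0886]
tool_rot: [[-0.949, 0.315, 0.001], [0.315, 0.949, -0.0], [-0.001, -0.0, -1.0]]
ft_force: [0.3, 0.0, -2.4]
width: 0.0267
grip_force: 59.2
```

```bash
python3 -m handwheel '{"xyz":[[0,0,-0.1],[0,0,0],[0,0,0],[0,0,0],[0,0,0]],"twist":[0,0,0,0,0],"gripper":[0,0,0,0,0]}'
```

```text
time: 13.12
eef_pos: [0.4457, -0.1905, 0.0882]
tool_rot: [[-0.949, 0.315, 0.001], [0.315, 0.949, -0.001], [-0.002, -0.0, -1.0]]
ft_force: [-1.3, 0.3, 4.4]
width: 0.0267
grip_force: 60.1
```

```bash
python3 -m handwheel '{"xyz":[[0,0,0],[0,0,0],[0,0,0],[0,0,0],[0,0,1]],"twist":[0,0,0,0,0],"gripper":[1,1,1,1,1]}'
python3 -m handwheel '{"xyz":[[0,0,2.5],[0,0,3],[0,0,3.5],[0,3,1],[0,3.5,0]],"twist":[0,0,0,0,0],"gripper":[1,1,1,1,1]}'
python3 -m handwheel '{"xyz":[[2,3.5,0],[2.2,3.4,0],[2.2,3.4,0],[2.2,3.4,0],[2.2,3.4,0]],"twist":[0,0,0,0,0],"gripper":[1,1,1,1,1]}'
python3 -m handwheel '{"xyz":[[2.3,3,0],[2.3,2.5,-2],[1.7,2,-3],[0.5,1,-2],[0,0,0]],"twist":[0,0,0,0,0],"gripper":[1,1,1,1,1]}'
python3 -m handwheel '{"xyz":[[0,0,0]],"twist":[0],"gripper":[1]}'
python3 - <<'E'
from h import *
im,W,k=cam("wrist"); cv2.imwrite("pics/w4.png",im)
s=ctrl.read_state();print(s['eef_pos'],s['time'])
print("bearing",disc(W,.627,.13,.045,.0195,.031))
im,W,k=cam("side"); cv2.imwrite("pics/s4.png",im[100:410,170:430])
print("bearing",disc(W,.627,.13,.045,.0195,.031))
print("can",disc(W,.543,-.19,.05,.19,.21),"flash",disc(W,.446,-.19,.05,.13,.145))
E
```

```text
time: 13.53
eef_pos: [0.4444, -0.1896, 0.0959]
tool_rot: [[-0.949, 0.315, -0.003], [0.315, 0.949, 0.002], [0.003, 0.001, -1.0]]
ft_force: [-0.1, 0.9, -0.2]
width: 0.0847
grip_force: 0.0
time: 13.95
eef_pos: [0.4472, -0.1267, 0.2004]
tool_rot: [[-0.948, 0.319, 0.007], [0.319, 0.948, -0.003], [-0.007, -0.001, -1.0]]
ft_force: [-0.1, 0.5, -0.5]
width: 0.0853
grip_force: 0.0
time: 14.37
eef_pos: [0.554, 0.0478, 0.1973]
tool_rot: [[-0.949, 0.315, 0.0], [0.315, 0.949, -0.0], [-0.0, 0.0, -1.0]]
ft_force: [0.4, -0.9, -0.3]
width: 0.085
grip_force: 0.0
time: 14.78
eef_pos: [0.6193, 0.133, 0.1215]
tool_rot: [[-0.95, 0.313, -0.009], [0.313, 0.95, -0.0], [0.008, -0.003, -1.0]]
ft_force: [-1.7, -0.6, -0.2]
width: 0.0852
grip_force: 0.0
time: 14.87
eef_pos: [0.6204, 0.1311, 0.1258]
tool_rot: [[-0.949, 0.314, -0.004], [0.314, 0.949, -0.001], [0.003, -0.002, -1.0]]
ft_force: [1.1, -0.5, 0.4]
width: 0.0857
grip_force: 0.0
[0.6212209  0.13046701 0.12757804] 14.9167
bearing (3154, array([0.6263, 0.1305, 0.0259]), array([0.6279, 0.1302]), 0.0264)
bearing (179, array([0.6292, 0.1279, 0.0261]), array([0.6304, 0.1294]), 0.0285)
can (434, array([ 0.5433, -0.1951,  0.1995]), array([ 0.5436, -0.1893]), 0.0284) flash (119, array([ 0.4472, -0.195 ,  0.1368]), array([ 0.4482, -0.1918]), 0.0144)
```

View pics/w4.png

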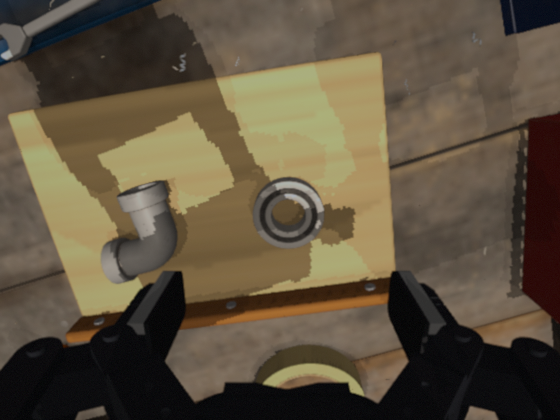

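View pics/s4.png

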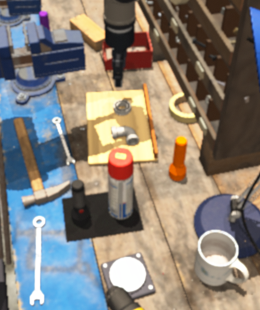

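The wrist view shows the bearing at (288,212) with the elbow clear at (142,230). The side view shows the flashlight and the can both upright on the mat.

```bash
python3 -m handwheel '{"xyz":[[0.65,0,-2],[0,0,-3],[0,0,-3],[0,0,-2],[0,0,-0.5]],"twist":[0,0,0,0,0],"gripper":[1,1,1,1,1]}'
python3 -m handwheel '{"xyz":[[0,0,-0.5],[0,0,-0.4],[0,0,-0.2],[0,0,0],[0,0,0]],"twist":[0,0,0,0,0],"gripper":[1,1,1,1,1]}'
python3 -m handwheel '{"xyz":[[0,0,0],[0,0,0],[0,0,0],[0,0,0],[0,0,0]],"twist":[0,0,0,0,0],"gripper":[0.5,0.5,0.5,0.5,0.5]}'
python3 -m handwheel '{"xyz":[[0,0,0],[0,0,0],[0,0,0]],"twist":[0,0,0],"gripper":[0.4,0.4,0.4]}'
```

```text
time: 15.38
eef_pos: [0.6264, 0.1295, 0.0206]
tool_rot: [[-0.949, 0.317, -0.003], [0.317, 0.949, -0.0], [0.003, -0.001, -1.0]]
ft_force: [-0.1, -0.2, -0.4]
width: 0.0856
grip_force: 0.0
time: 15.8
eef_pos: [0.6285, 0.1309, 0.0125]
tool_rot: [[-0.949, 0.315, 0.002], [0.315, 0.949, 0.0], [-0.002, 0.001, -1.0]]
ft_force: [0.5, -0.2, -0.3]
width: 0.0853
grip_force: 0.0
time: 16.22
eef_pos: [0.6284, 0.131, 0.0122]
tool_rot: [[-0.949, 0.315, 0.001], [0.315, 0.949, 0.0], [-0.001, 0.001, -1.0]]
ft_force: [-0.9, 0.2, 5.4]
width: 0.0496
grip_force: 62.5
time: 16.47
eef_pos: [0.6283, 0.131, 0.0122]
tool_rot: [[-0.949, 0.315, 0.001], [0.315, 0.949, 0.0], [-0.001, 0.001, -1.0]]
ft_force: [-0.7, 0.5, 5.4]
width: 0.0495
grip_force: 62.5
```

```bash
python3 -m handwheel '{"xyz":[[0,0,1],[0,0,2],[0,0,3],[0,0,3.5],[0,0,3.5]],"twist":[0,0,0,0,0],"gripper":[0.3,0.3,0.3,0.3,0.3]}'
python3 -m handwheel '{"xyz":[[0,0,3.5],[0,0,3.5],[0,-2,3],[-0.5,-3,2],[-0.7,-3.5,0]],"twist":[0,0,0,0,0],"gripper":[0.3,0.3,0.3,0.3,0.3]}'
python3 -m handwheel '{"xyz":[[-0.8,-3.5,0],[-0.8,-3.5,0],[-0.8,-3.5,0],[-0.8,-3.5,0],[-0.8,-3.5,0]],"twist":[0,0,0,0,0],"gripper":[0.3,0.3,0.3,0.3,0.3]}'
python3 -m handwheel '{"xyz":[[-0.8,-3.5,0],[-0.8,-3.5,0],[-0.8,-3.5,0],[-0.8,-3.5,0],[-0.8,-3.5,0]],"twist":[0,0,0,0,0],"gripper":[0.3,0.3,0.3,0.3,0.3]}'
python3 -m handwheel '{"xyz":[[-0.8,-3,0],[-0.8,-2.2,-1],[-0.4,-1,-2],[0,0,0],[0,0,0]],"twist":[0,0,0,0,0],"gripper":[0.3,0.3,0.3,0.3,0.3]}'
python3 - <<'E'
from h import *
im,W,k=cam("wrist"); cv2.imwrite("pics/w5.png",im)
s=ctrl.read_state();print(s['eef_pos'],s['time'],s['width'])
x=.516;y=-.361
print("sup",disc(W,x,y,.055,.0205,.03))
hsv=cv2.cvtColor(im,cv2.COLOR_BGR2HSV); m=(hsv[...,2]>150)&(hsv[...,1]<60)&(np.hypot(W[...,0]-x,W[...,1]-y)<.06)
cs=max(cv2.findContours(m.astype(np.uint8),0,1)[0],key=cv2.contourArea)
P=plane(k,cs.reshape(-1,2),.025)[:,:2]; print(cv2.minEnclosingCircle(P.astype(np.float32)),circ(P,.038))
z=W[...,2]; t=s['eef_pos']; m=(np.hypot(W[...,0]-t[0],W[...,1]-t[1])<.06)&(z>t[2]-.02)&(z<t[2]+.04); print("held",m.sum())
E
```

```text
time: 16.88
eef_pos: [0.627, 0.1308, 0.1422]
tool_rot: [[-0.949, 0.315, -0.002], [0.315, 0.949, -0.0], [0.002, -0.001, -1.0]]
ft_force: [0.9, 1.2, -2.1]
width: 0.0498
grip_force: 62.5
time: 17.3
eef_pos: [0.6175, 0.0463, 0.267]
tool_rot: [[-0.95, 0.313, 0.009], [0.313, 0.95, -0.0], [-0.009, 0.003, -1.0]]
ft_force: [0.7, -0.7, -1.2]
width: 0.0496
grip_force: 62.5
time: 17.72
eef_pos: [0.5748, -0.1306, 0.2615]
tool_rot: [[-0.949, 0.315, -0.0], [0.315, 0.949, 0.0], [0.0, 0.0, -1.0]]
ft_force: [1.3, -0.1, -2.5]
width: 0.0498
grip_force: 62.5
time: 18.13
eef_pos: [0.5349, -0.3055, 0.2615]
tool_rot: [[-0.949, 0.315, -0.0], [0.315, 0.949, 0.0], [0.001, 0.0, -1.0]]
ft_force: [1.1, -0.9, -1.7]
width: 0.0498
grip_force: 62.5
time: 18.55
eef_pos: [0.515, -0.3658, 0.2302]
tool_rot: [[-0.949, 0.317, -0.002], [0.317, 0.949, 0.003], [0.003, 0.002, -1.0]]
ft_force: [-0.2, 0.9, -1.1]
width: 0.0497
grip_force: 62.7
[ 0.51588643 -0.36550191  0.23147457] 18.6 0.04988587452990526
sup (4351, array([ 0.5128, -0.3629,  0.0244]), array([ 0.5143, -0.3633]), 0.0381)
((0.5138276219367981, -0.36338263750076294), 0.038101229816675186) [ 0.51358812 -0.36325488]
held 15110
```

View pics/w5.png

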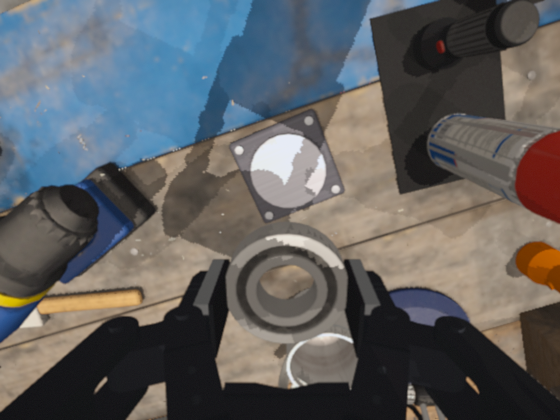

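The view shows the bearing held level between the fingers at (288,285), the support seat at (288,170), and the flashlight and the can on the mat at right. Next I'll lower it onto the seat.

```bash
python3 -m handwheel '{"xyz":[[-0.2,0.2,-2],[0,0,-3.5],[0,0,-3.5],[0,0,-3.5],[0,0,-3]],"twist":[0,0,0,0,0],"gripper":[0.3,0.3,0.3,0.3,0.3]}'
python3 -m handwheel '{"xyz":[[0,0,-2.5],[0,0,-1.2],[0,0,-0.5],[0,0,0],[0,0,0]],"twist":[0,0,0,0,0],"gripper":[0.3,0.3,0.3,0.3,0.3]}'
```

```text
time: 19.02
eef_pos: [0.5148, -0.3627, 0.0759]
tool_rot: [[-0.95, 0.313, 0.001], [0.313, 0.95, -0.0], [-0.001, -0.0, -1.0]]
ft_force: [-1.1, -0.4, -2.8]
width: 0.0492
grip_force: 62.7
time: 19.43
eef_pos: [0.5151, -0.3646, 0.0362]
tool_rot: [[-0.949, 0.315, 0.002], [0.315, 0.949, -0.002], [-0.003, -0.001, -1.0]]
ft_force: [-0.6, 0.1, -2.1]
width: 0.0495
grip_force: 62.7
```

```bash
python3 -m handwheel '{"xyz":[[-0.1,0.1,-0.4],[0,0,-0.3],[0,0,-0.2],[0,0,0],[0,0,0]],"twist":[0,0,0,0,0],"gripper":[0.3,0.3,0.3,0.3,0.3]}'
```

```text
time: 19.85
eef_pos: [0.5128, -0.3632, 0.0254]
tool_rot: [[-0.949, 0.315, 0.0], [0.315, 0.949, 0.0], [-0.0, 0.0, -1.0]]
ft_force: [0.6, 0.6, -1.5]
width: 0.0498
grip_force: 62.7
```

```bash
python3 -m handwheel '{"xyz":[[0.1,0,0],[0,0,-0.1],[0,0,0],[0,0,0]],"twist":[0,0,0,0],"gripper":[0.3,0.3,0.3,0.3]}'
```

```text
time: 20.18
eef_pos: [0.5141, -0.3634, 0.0252]
tool_rot: [[-0.949, 0.315, 0.001], [0.315, 0.949, -0.001], [-0.001, -0.0, -1.0]]
ft_force: [-2.1, 1.8, 6.0]
width: 0.0497
grip_force: 63.5
```

```bash
python3 -m handwheel '{"xyz":[[0,0,0],[0,0,0],[0,0,0],[0,0,0],[0,0,1]],"twist":[0,0,0,0,0],"gripper":[1,1,1,1,1]}'
python3 -m handwheel '{"xyz":[[0,0,2.5],[0,0,3.5],[0,0,3.5],[0,0,2],[0,0,0]],"twist":[0,0,0,0,0],"gripper":[1,1,1,1,1]}'
python3 -m handwheel '{"xyz":[[0,0,0],[0,0,0]],"twist":[0,0],"gripper":[1,1]}'
python3 - <<'E'
from h import *
im,W,k=cam("wrist"); cv2.imwrite("pics/w6.png",im)
s=ctrl.read_state();print(s['eef_pos'],s['time'],s['width'])
x,y=.514,-.363
print("brg",disc(W,x,y,.05,.034,.045),"seat",disc(W,x,y,.05,.02,.03))
print("flash",disc(W,.447,-.191,.05,.13,.145),"can",disc(W,.543,-.19,.05,.19,.21))
im,W,k=cam("side"); print("side brg",disc(W,x,y,.05,.034,.045),"seat",disc(W,x,y,.045,.02,.03))
E
```

```text
time: 20.6
eef_pos: [0.5128, -0.3623, 0.0325]
tool_rot: [[-0.949, 0.315, -0.003], [0.315, 0.949, 0.003], [0.004, 0.002, -1.0]]
ft_force: [-0.5, 0.5, 0.7]
width: 0.0853
grip_force: 0.0
time: 21.02
eef_pos: [0.516, -0.365, 0.1559]
tool_rot: [[-0.949, 0.315, 0.008], [0.315, 0.949, -0.007], [-0.01, -0.004, -1.0]]
ft_force: [0.7, -0.4, 1.0]
width: 0.0854
grip_force: 0.0
time: 21.18
eef_pos: [0.5134, -0.3628, 0.1487]
tool_rot: [[-0.949, 0.315, -0.001], [0.315, 0.949, 0.001], [0.001, 0.001, -1.0]]
ft_force: [0.2, 0.1, -0.3]
width: 0.0856
grip_force: 0.0
[ 0.5131797  -0.3626086   0.14799576] 21.2333 0.08542585551450113
brg (2921, array([ 0.5129, -0.3627,  0.039 ]), array([ 0.5143, -0.3632]), 0.0263) seat (3900, array([ 0.5091, -0.3617,  0.0244]), array([ 0.5143, -0.3632]), 0.0381)
flash (0, None) can (0, None)
side brg (318, array([ 0.5129, -0.3701,  0.0379]), array([ 0.5152, -0.3645]), 0.0262) seat (482, array([ 0.5167, -0.3707,  0.0237]), array([ 0.5164, -0.3652]), 0.0387)
```

View pics/w6.png

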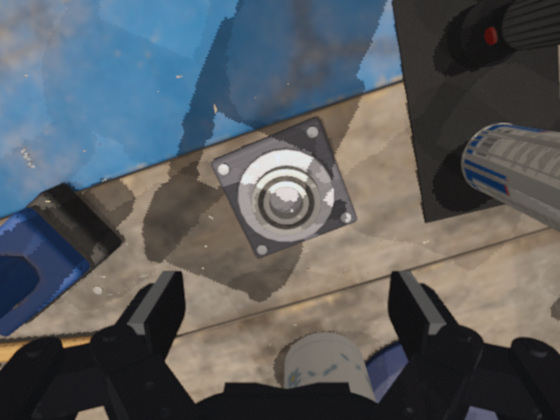

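The view shows the bearing flat on the seat at (287,200), concentric with it to within a millimetre. Now I'll bring the flashlight back.

```bash
python3 -m handwheel '{"xyz":[[0,0,2],[0,0,3.5],[0,0,3.5],[-1.5,0.5,2],[-2,3,0]],"twist":[0,0,0,0,0],"gripper":[1,1,1,1,1]}'
python3 -m handwheel '{"xyz":[[-2,3.3,0],[-1.2,3.5,0],[0,3.5,0],[0,2.4,0],[0,1,0]],"twist":[0,0,0,0,0],"gripper":[1,1,1,1,1]}'
python3 -m handwheel '{"xyz":[[0,0,-2],[0,0,-2],[0,0,0],[0,0,0],[0,0,0]],"twist":[0,0,0,0,0],"gripper":[1,1,1,1,1]}'
python3 - <<'E'
from h import *
im,W,k=cam("wrist")
s=ctrl.read_state();print(s['eef_pos'],s['time'],s['width'])
print("flash",disc(W,.447,-.191,.05,.13,.145),"can",disc(W,.543,-.19,.05,.19,.21))
E
```

```text
time: 21.7
eef_pos: [0.4803, -0.3322, 0.2623]
tool_rot: [[-0.948, 0.317, 0.005], [0.317, 0.948, -0.006], [-0.007, -0.004, -1.0]]
ft_force: [-0.5, 0.3, -0.4]
width: 0.085
grip_force: 0.0
time: 22.12
eef_pos: [0.446, -0.1881, 0.2585]
tool_rot: [[-0.95, 0.313, -0.002], [0.313, 0.95, 0.002], [0.002, 0.001, -1.0]]
ft_force: [-0.4, 0.1, -0.1]
width: 0.0852
grip_force: 0.0
time: 22.53
eef_pos: [0.4472, -0.1918, 0.2196]
tool_rot: [[-0.949, 0.316, 0.0], [0.316, 0.949, -0.0], [-0.0, -0.0, -1.0]]
ft_force: [0.6, -0.7, 0.7]
width: 0.0853
grip_force: 0.0
[ 0.44735328 -0.19187447  0.21995844] 22.5833 0.08525196001297979
flash (1271, array([ 0.4441, -0.191 ,  0.1362]), array([ 0.4454, -0.1915]), 0.0141) can (3063, array([ 0.5269, -0.1816,  0.1986]), array([ 0.5416, -0.1894]), 0.027)
```

```bash
python3 -m handwheel '{"xyz":[[-0.2,0,-2],[0,0,-3],[0,0,-3.2],[0,0,-3],[0,0,-1.5]],"twist":[0,0,0,0,0],"gripper":[1,1,1,1,1]}'
python3 -m handwheel '{"xyz":[[0,0,-0.5],[0,0,0],[0,0,0],[0,0,0],[0,0,0]],"twist":[0,0,0,0,0],"gripper":[1,1,1,0.4,0.2]}'
python3 -m handwheel '{"xyz":[[0,0,0],[0,0,0],[0,0,0],[0,0,0],[0,0,0]],"twist":[0,0,0,0,0],"gripper":[0.2,0,0,0,0]}'
```

```text
time: 23.0
eef_pos: [0.444, -0.191, 0.0901]
tool_rot: [[-0.949, 0.316, -0.002], [0.316, 0.949, 0.001], [0.002, 0.001, -1.0]]
ft_force: [-0.4, 0.6, 0.2]
width: 0.0856
grip_force: 0.0
time: 23.42
eef_pos: [0.4457, -0.1917, 0.0887]
tool_rot: [[-0.949, 0.315, 0.003], [0.315, 0.949, -0.002], [-0.003, -0.001, -1.0]]
ft_force: [-0.1, -0.7, 0.1]
width: 0.0641
grip_force: 0.0
time: 23.83
eef_pos: [0.4451, -0.1914, 0.0879]
tool_rot: [[-0.949, 0.315, 0.001], [0.315, 0.949, -0.001], [-0.001, -0.0, -1.0]]
ft_force: [-2.1, -0.1, 5.7]
width: 0.0265
grip_force: 58.8
```

```bash
python3 -m handwheel '{"xyz":[[0,0,1],[0,0,2],[0,0,3],[0,1,2],[0,2.5,0]],"twist":[0,0,0,0,0],"gripper":[0,0,0,0,0]}'
python3 -m handwheel '{"xyz":[[0,3.2,0],[0,3.2,0],[0.9,3,0],[2,2.7,0],[2.3,2.4,0]],"twist":[0,0,0,0,0],"gripper":[0,0,0,0,0]}'
python3 -m handwheel '{"xyz":[[2.3,2.2,0],[1.8,1.4,0],[1.1,0.6,0],[0,0,0],[0,0,0]],"twist":[0,0,0,0,0],"gripper":[0,0,0,0,0]}'
python3 -m handwheel '{"xyz":[[0,0,-2],[0,0,-2.5],[0,0,-1.4],[0,0,-0.5],[0,0,0]],"twist":[0,0,0,0,0],"gripper":[0,0,0,0,0]}'
python3 -m handwheel '{"xyz":[[0,0,0],[0,0,0]],"twist":[0,0],"gripper":[0,0]}'
```

```text
time: 24.25
eef_pos: [0.4472, -0.1589, 0.171]
tool_rot: [[-0.948, 0.318, 0.007], [0.318, 0.948, -0.005], [-0.008, -0.002, -1.0]]
ft_force: [1.8, 0.0, -2.2]
width: 0.0265
grip_force: 59.3
time: 24.67
eef_pos: [0.4962, -0.0092, 0.1672]
tool_rot: [[-0.949, 0.315, -0.001], [0.315, 0.949, 0.0], [0.001, -0.0, -1.0]]
ft_force: [0.3, -0.3, -1.5]
width: 0.0266
grip_force: 59.3
time: 25.08
eef_pos: [0.5484, 0.0312, 0.1664]
tool_rot: [[-0.949, 0.314, -0.002], [0.314, 0.949, 0.0], [0.002, -0.001, -1.0]]
ft_force: [-0.4, -0.3, -2.3]
width: 0.0265
grip_force: 59.3
time: 25.5
eef_pos: [0.5473, 0.0303, 0.1021]
tool_rot: [[-0.949, 0.316, -0.003], [0.316, 0.949, 0.0], [0.003, -0.001, -1.0]]
ft_force: [-0.2, 0.6, -1.8]
width: 0.0266
grip_force: 59.3
time: 25.67
eef_pos: [0.5494, 0.0305, 0.1045]
tool_rot: [[-0.949, 0.316, 0.002], [0.316, 0.949, -0.0], [-0.002, 0.001, -1.0]]
ft_force: [-0.2, 0.0, -1.5]
width: 0.0268
grip_force: 59.3
```

```bash
python3 -m handwheel '{"xyz":[[0,0.05,-0.3],[0,0,-0.2],[0,0,-0.1],[0,0,0],[0,0,0]],"twist":[0,0,0,0,0],"gripper":[0,0,0,0,0]}'
python3 -m handwheel '{"xyz":[[0,0,-0.1],[0,0,0],[0,0,0],[0,0,0],[0,0,0]],"twist":[0,0,0,0,0],"gripper":[0,0,0,0,0]}'
```

```text
time: 26.08
eef_pos: [0.5488, 0.0314, 0.0973]
tool_rot: [[-0.949, 0.315, -0.0], [0.315, 0.949, 0.0], [0.0, 0.0, -1.0]]
ft_force: [-0.2, 0.4, -1.5]
width: 0.0265
grip_force: 59.3
time: 26.5
eef_pos: [0.5491, 0.0313, 0.0969]
tool_rot: [[-0.949, 0.315, 0.001], [0.315, 0.949, 0.0], [-0.001, 0.0, -1.0]]
ft_force: [-1.8, 0.1, 5.9]
width: 0.0271
grip_force: 60.2
```

```bash
python3 -m handwheel '{"xyz":[[0,0,0],[0,0,0],[0,0,0],[0,0,0],[0,0,1]],"twist":[0,0,0,0,0],"gripper":[1,1,1,1,1]}'
python3 -m handwheel '{"xyz":[[0,0,2],[0,0,3],[0,0,3],[0,0,1],[0,0,0]],"twist":[0,0,0,0,0],"gripper":[1,1,1,1,1]}'
python3 -m handwheel '{"xyz":[[0,0,0],[0,0,0]],"twist":[0,0],"gripper":[1,1]}'
python3 - <<'E'
from h import *
im,W,k=cam("wrist")
s=ctrl.read_state();print(s['eef_pos'],s['time'],s['width'])
print("flash",disc(W,.55,.031,.05,.137,.152))
print("elbow",disc(W,.61,.03,.06,.03,.05))
E
```

```text
time: 26.92
eef_pos: [0.5476, 0.0314, 0.1048]
tool_rot: [[-0.949, 0.315, -0.004], [0.315, 0.949, 0.0], [0.004, -0.001, -1.0]]
ft_force: [-0.2, -0.7, -1.0]
width: 0.0848
grip_force: 0.0
time: 27.33
eef_pos: [0.5505, 0.0313, 0.1999]
tool_rot: [[-0.949, 0.315, 0.007], [0.315, 0.949, -0.0], [-0.007, 0.002, -1.0]]
ft_force: [0.8, 0.2, -0.1]
width: 0.0855
grip_force: 0.0
time: 27.5
eef_pos: [0.548, 0.0314, 0.1949]
tool_rot: [[-0.949, 0.315, -0.002], [0.315, 0.949, 0.0], [0.002, -0.0, -1.0]]
ft_force: [0.5, 0.1, -0.6]
width: 0.0856
grip_force: 0.0
[0.54791023 0.03138324 0.19461346] 27.55 0.08529103711017234
flash (1693, array([0.5478, 0.0319, 0.1451]), array([0.5497, 0.0311]), 0.0141)
elbow (1641, array([0.6156, 0.0242, 0.0373]), array([0.5954, 0.0222]), 0.0509)
```

```bash
python3 -m handwheel '{"xyz":[[0,0,2.5],[0,0,3],[0,-2,2],[0,-3.3,0],[-0.2,-3.5,0]],"twist":[0,0,0,0,0],"gripper":[1,1,1,1,1]}'
python3 -m handwheel '{"xyz":[[-0.2,-3.5,0],[-0.2,-3.5,0],[0,-3,0],[0,-2.3,0],[0,-1,0]],"twist":[0,0,0,0,0],"gripper":[1,1,1,1,1]}'
python3 -m handwheel '{"xyz":[[0,0,-1],[0,0,0],[0,0,0],[0,0,0]],"twist":[0,0,0,0],"gripper":[1,1,1,1]}'
python3 - <<'E'
from h import *
im,W,k=cam("wrist")
s=ctrl.read_state();print(s['eef_pos'],s['time'],s['width'])
print("can",disc(W,.543,-.19,.05,.19,.21))
E
```

```text
time: 27.97
eef_pos: [0.5472, -0.0567, 0.2713]
tool_rot: [[-0.95, 0.313, 0.001], [0.313, 0.95, 0.0], [-0.001, 0.0, -1.0]]
ft_force: [0.4, -0.9, -0.3]
width: 0.0853
grip_force: 0.0
time: 28.38
eef_pos: [0.5421, -0.1926, 0.2693]
tool_rot: [[-0.948, 0.318, -0.003], [0.318, 0.948, 0.001], [0.003, -0.0, -1.0]]
ft_force: [-0.3, -0.6, -0.5]
width: 0.0855
grip_force: 0.0
time: 28.72
eef_pos: [0.5429, -0.188, 0.2609]
tool_rot: [[-0.95, 0.314, -0.001], [0.314, 0.95, 0.001], [0.001, 0.001, -1.0]]
ft_force: [-0.7, 0.3, -0.1]
width: 0.0853
grip_force: 0.0
[ 0.54303827 -0.18818519  0.26122377] 28.7667 0.08530954739251664
can (5529, array([ 0.5402, -0.1888,  0.1992]), array([ 0.5431, -0.1898]), 0.0273)
```

```bash
python3 -m handwheel '{"xyz":[[0,-0.1,-2],[0,0,-3.2],[0,0,-3.2],[0,0,-1.8],[0,0,-0.5]],"twist":[0,0,0,0,0],"gripper":[1,1,1,1,1]}'
python3 -m handwheel '{"xyz":[[0,0,0],[0,0,0],[0,0,0],[0,0,0],[0,0,0]],"twist":[0,0,0,0,0],"gripper":[1,1,0.5,0.5,0.5]}'
python3 -m handwheel '{"xyz":[[0,0,0],[0,0,0],[0,0,0]],"twist":[0,0,0],"gripper":[0.3,0,0]}'
```

```text
time: 29.18
eef_pos: [0.5413, -0.1888, 0.1511]
tool_rot: [[-0.949, 0.314, -0.005], [0.314, 0.949, 0.003], [0.006, 0.001, -1.0]]
ft_force: [0.5, 0.2, 0.3]
width: 0.0855
grip_force: 0.0
time: 29.6
eef_pos: [0.5438, -0.1909, 0.156]
tool_rot: [[-0.949, 0.315, 0.003], [0.315, 0.949, -0.001], [-0.003, -0.0, -1.0]]
ft_force: [-0.2, -0.5, -1.1]
width: 0.0554
grip_force: 63.5
time: 29.85
eef_pos: [0.5438, -0.1909, 0.156]
tool_rot: [[-0.949, 0.315, 0.003], [0.315, 0.949, -0.001], [-0.004, -0.0, -1.0]]
ft_force: [0.8, 0.6, 6.1]
width: 0.0555
grip_force: 63.3
```

```bash
python3 -m handwheel '{"xyz":[[0,0,1],[0,0,2.5],[0,0,3.2],[0,0,3.2],[0,0,3.2]],"twist":[0,0,0,0,0],"gripper":[0,0,0,0,0]}'
python3 -m handwheel '{"xyz":[[0,0,2.9],[0,1.5,0],[0.3,2.5,0],[0.3,3,0],[0.3,3.2,0]],"twist":[0,0,0,0,0],"gripper":[0,0,0,0,0]}'
python3 -m handwheel '{"xyz":[[0.3,3.2,0],[0.3,3.2,0],[0.3,3.2,0],[0.3,3.2,0],[0.3,3.2,0]],"twist":[0,0,0,0,0],"gripper":[0,0,0,0,0]}'
python3 -m handwheel '{"xyz":[[0.1,3,0],[0,2,0],[0,1.4,0],[0,0,0],[0,0,0]],"twist":[0,0,0,0,0],"gripper":[0,0,0,0,0]}'
python3 -m handwheel '{"xyz":[[0,0,-2],[0,0,-3],[0,0,-3.2],[0,0,-3],[0,0,-2]],"twist":[0,0,0,0,0],"gripper":[0,0,0,0,0]}'
python3 -m handwheel '{"xyz":[[0,0,-1],[0,0,0],[0,0,0],[0,0,0]],"twist":[0,0,0,0],"gripper":[0,0,0,0]}'
```

```text
time: 30.27
eef_pos: [0.5423, -0.1905, 0.2872]
tool_rot: [[-0.949, 0.315, -0.001], [0.315, 0.949, 0.0], [0.001, 0.0, -1.0]]
ft_force: [0.1, -0.3, -1.6]
width: 0.0556
grip_force: 64.0
time: 30.68
eef_pos: [0.5513, -0.0878, 0.3141]
tool_rot: [[-0.948, 0.317, -0.001], [0.317, 0.948, 0.0], [0.001, -0.0, -1.0]]
ft_force: [-0.3, -0.4, -1.6]
width: 0.0555
grip_force: 63.9
time: 31.1
eef_pos: [0.5662, 0.0732, 0.3141]
tool_rot: [[-0.949, 0.315, -0.001], [0.315, 0.949, 0.0], [0.001, -0.0, -1.0]]
ft_force: [0.2, -0.6, -1.9]
width: 0.0552
grip_force: 63.9
time: 31.52
eef_pos: [0.5675, 0.1355, 0.314]
tool_rot: [[-0.949, 0.314, -0.001], [0.314, 0.949, -0.001], [0.0, -0.001, -1.0]]
ft_force: [-0.3, -0.7, -2.0]
width: 0.0556
grip_force: 64.0
time: 31.93
eef_pos: [0.5666, 0.1334, 0.1793]
tool_rot: [[-0.948, 0.317, -0.004], [0.317, 0.948, -0.001], [0.003, -0.002, -1.0]]
ft_force: [-0.3, -0.3, -1.7]
width: 0.0555
grip_force: 64.0
time: 32.27
eef_pos: [0.569, 0.1349, 0.1741]
tool_rot: [[-0.949, 0.316, 0.003], [0.316, 0.949, 0.0], [-0.003, 0.001, -1.0]]
ft_force: [0.2, -0.2, -0.9]
width: 0.0553
grip_force: 64.0
```

```bash
python3 -m handwheel '{"xyz":[[0,0,-0.4],[0,0,-0.2],[0,0,-0.1],[0,0,0],[0,0,0]],"twist":[0,0,0,0,0],"gripper":[0,0,0,0,0]}'
python3 -m handwheel '{"xyz":[[0,0,-0.1],[0,0,0],[0,0,0],[0,0,0]],"twist":[0,0,0,0],"gripper":[0,0,0,0]}'
```

```text
time: 32.68
eef_pos: [0.5678, 0.1354, 0.1654]
tool_rot: [[-0.949, 0.315, 0.0], [0.315, 0.949, 0.0], [-0.0, 0.0, -1.0]]
ft_force: [0.2, 0.1, -1.1]
width: 0.055
grip_force: 64.0
time: 33.02
eef_pos: [0.5682, 0.1354, 0.165]
tool_rot: [[-0.949, 0.315, 0.001], [0.315, 0.949, 0.0], [-0.001, 0.001, -1.0]]
ft_force: [-1.4, 0.9, 5.8]
width: 0.0554
grip_force: 64.5
```

Contact. I'll release, rise and check everything.

```bash
python3 -m handwheel '{"xyz":[[0,0,0],[0,0,0],[0,0,0],[0,0,0],[0,0,1]],"twist":[0,0,0,0,0],"gripper":[1,1,1,1,1]}'
python3 -m handwheel '{"xyz":[[0,0,2.5],[0,0,3],[0,0,2.5],[0,0,0],[0,0,0]],"twist":[0,0,0,0,0],"gripper":[1,1,1,1,1]}'
python3 -m handwheel '{"xyz":[[0,0,0],[0,0,0]],"twist":[0,0],"gripper":[1,1]}'
python3 - <<'E'
from h import *
im,W,k=cam("wrist")
s=ctrl.read_state();print(s['eef_pos'],s['time'],s['width'])
print(disc(W,.568,.136,.06,.2,.215),disc(W,.55,.03,.05,.137,.152))
im,W,k=cam("side"); cv2.imwrite("pics/s7.png",cv2.resize(im[100:410,170:430],None,fx=1.9,fy=1.9))
print("side brg",disc(W,.515,-.364,.05,.034,.045),"seat",disc(W,.515,-.364,.045,.02,.03))
E
```

```text
time: 33.43
eef_pos: [0.5667, 0.1352, 0.1725]
tool_rot: [[-0.949, 0.315, -0.004], [0.315, 0.949, -0.0], [0.004, -0.002, -1.0]]
ft_force: [-0.1, 0.2, -0.1]
width: 0.0853
grip_force: 0.0
time: 33.85
eef_pos: [0.5686, 0.1355, 0.2565]
tool_rot: [[-0.949, 0.315, 0.004], [0.315, 0.949, 0.001], [-0.004, 0.002, -1.0]]
ft_force: [0.1, -0.0, 0.1]
width: 0.085
grip_force: 0.0
time: 34.02
eef_pos: [0.5672, 0.1353, 0.2532]
tool_rot: [[-0.949, 0.315, -0.002], [0.315, 0.949, -0.0], [0.002, -0.001, -1.0]]
ft_force: [0.2, 0.6, 0.3]
width: 0.0854
grip_force: 0.0
[0.56726218 0.13527401 0.25306513] 34.0667 0.08526309861359932
(6355, array([0.5646, 0.1374, 0.2082]), array([0.5674, 0.1365]), 0.0271) (1049, array([0.5489, 0.0339, 0.1451]), array([0.5498, 0.032 ]), 0.014)
side brg (379, array([ 0.5156, -0.3649,  0.0377]), array([ 0.5154, -0.3631]), 0.0276) seat (514, array([ 0.5162, -0.3696,  0.0239]), array([ 0.5155, -0.3647]), 0.0387)
```

View pics/s7.png

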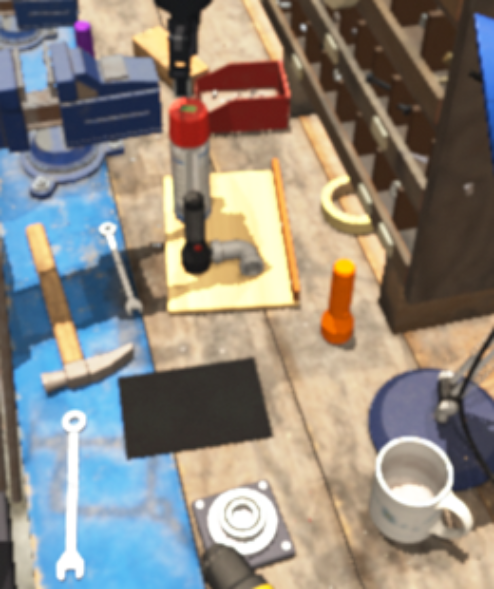

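The view shows the can and the flashlight upright on the board, within about 1 mm of their starting spots. The elbow is where it was, the bearing is on the support, and the arm is clear. I'll hand in.

```bash
python3 -c "
from plant import workorder; print(workorder.hand_in())"
```

```text
the job is handed in; nothing more can be done
None
```

The job is handed in: the bearing sits flat and centred on the support's seat, the flashlight and the spray can stand upright on the board within about 1 mm of where they started, and the pipe elbow was never touched.

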